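# Unlatch the stamp box and set out the red stamp

## Robot

A 6-joint arm with a two-finger parallel gripper is mounted at the origin on the work surface. World frame = base frame: x ahead of the robot, y to its left, z up, the work surface at z = 0. Lengths are in mm, angles in rad, forces in N, time in s.
With the tool pointing down it reaches from about 350 to 975 mm from the base axis. Payload 4.9 kg.
Tool frame: the origin (TCP) lies at the centre of the arm's flange, where the gripper is bolted on; the fingertips stand 173 mm ahead of it and the grasp point (between the pads) lies env.pinch_z ahead of it (env.pinch_z is the distance from the TCP to the grasp point, in mm); z points along the fingers, x is the direction in which the jaws open and shut, and the axes are right-handed (so a half turn about z gives the same grasp; the last joint's range is limited). The gripper opens to 85 mm and grips with 20 to 120 N. Pads are 22 mm wide; open, the fingers measure 114 mm over their backs; the gripper's body (76 mm by 85 mm) begins 54 mm behind the grasp point. The pads swing forward as they close: fully open they stand 13 mm farther back than shut.
Start: joints at [1.17, 0.053, 1.613, -0, 1.476, -0.119], TCP at [173.794, 600.332, 404.704] pointing down, gripper open.
Joint ranges: [-3.01, 3.01], [-1.01, 2.22], [0.06, 2.58], [-1.02, 4.17], [0.09, 2.62], [-3.14, 3.14]. Speed limits (rad/s): [2.57, 2.57, 3.14, 3.14, 3.14, 3.14].

## Interface

Orientations are given as a unit quaternion [w, x, y, z].
In Python, from station import env gives the robot as it stands. Calls block until the motion is done:
- env.movep(position, orientation): joint-space move of the TCP to a pose.
- env.line_to(position, rotation=None, rate=150, max_force=None): straight line of the TCP; rotation=None keeps the orientation; rate is the mean speed in mm/s. With max_force (N) it stops when the force on the tool has changed by that much, and returns True; else False.
- env.goto_joints(angles): joint-space move.
- env.ungrasp() and env.grasp(f_grip=None): open the fingers fully, or close them until they stop; f_grip is the grip in N (None keeps the last).
- env.hold(seconds).
- env.ik(position, orientation): joint angles nearest the present ones, or None.
- env.read_camera(name): name is "side" or "top" or "wrist"; returns the picture (400x640x3 uint8, red, green, blue); there is no depth.
- env.camera_model(name): a dict with "intrinsics" (3x3 intrinsics, pixels), "xyz" and "attitude" of the camera in the world. Camera axes: x right, y down, z forward; pixel columns grow to the right and rows downward; lengths in mm; the calibration is good to about 2 mm. A picture is of the moment at which its call begins: read the wrist's pose just before it. camera_model takes no time and is no camera call; for the wrist camera it gives the pose at the moment of the call.
A pose or a line that the arm cannot do raises env.MotionError and nothing moves.
- env.job_done(): hands the job in, once; it reports no verdict.
Trained networks look in the newest picture that a camera, given by its name, has taken for a name from the list of things; names that differ only in an ending like _2 or _b are one class to them, and where a whole thing is asked for, a point or a joint stands for the part that bears it (a point fixed in the world has none). Each returns a list of dicts, best first, with "confidence" (0 to 1); they miss things now and then, are a little off and sometimes report something else, mostly with a low value. They report only what shows in the picture. A call takes as long as a camera call. They do not tell look-alikes from the thing itself.
- env.recognise(camera, thing): "bbox" ([centre column, centre row, width, height] in pixels, round what is visible of it).
Readings, each from a call of its own:
- env.current_time(): time.
- env.current_q(): joint angles.
- env.current_joint_vel(): joint speeds.
- env.current_joint_efforts(): joint torques, N m.
- env.current_ee_pos(): TCP position.
- env.current_tool_rot(): TCP orientation.
- env.current_force(): force on the tool from outside, world axes, zero at the start.
- env.current_ft_torque(): the same for the moment, N m.
- env.current_width(): finger opening in mm.
Only numpy, scipy, OpenCV 4.12 (cv2) and the standard library are available. Lean on these libraries where they do the work, as an engineer would, in place of code of your own. Each camera call takes 0.05 s, during which the arm holds its last target. There are 200 camera calls.

## Task

Open the beige stamp box: lift the black-handled end of its sliding lid over the stop lip, slide the lid out of its grooves, and lay it flat, handle up, inside the square yellow tray. Stand the red stamp from the box upright on the round green pad, wholly on it, and let go of everything. Leave the blue stamp in the box, and do not knock over or push away the jar, the cup and the bottle.

Things in the scene. Friction and masses are not known exactly. Their poses are not given: they have to be found in the camera images.
- box: Beige open-topped box, fixed, 170 (x) x 150 (y) mm. Origin: centre of its underside, on the counter. The lid slides out towards its +x. Inside 150 x 122 mm, floor 6 mm up. The lid lies on the side walls' ledges, 64 mm up, between side cheeks 138 mm apart, tops at 76 mm. Rear wall 82 mm high.
- box_lip (a point): Middle of the top edge of the dark stop lip across the box's +x end: box x = 75 to 85 mm (point at 80), 72 mm up, which is 2 mm above the lid's top and 8 mm above its ledges.
- box_rails (a point): Midway between the front ends of the two dark rails (box x = -85 to -33 mm, point at -33) that overhang the lid's rear sides by 8 mm; undersides 76 mm up, so the flat lid can rise only 6 mm, but its +x end tips up by up to 0.14 rad (about 20 mm at the front edge). Tipped 0.09 rad it passes over the lip; after sliding 42 mm or more along box +x its rear is out of the rails and it lifts away.
- lid_mid (a point): Centre of the lid's loose off-white plate, 146 (x) x 134 (y) x 6 mm, about 0.13 kg with its handle. Its x axis points to the handle end (the box's +x at the start), z is up.
- lid_grip (a point): Point to grip the lid's black handle, 22 mm above the plate's top and 42 mm from the plate's centre towards its +x end. The handle is an upright bar 36 mm long (lid x), 16 mm wide (lid y), 30 mm high above the plate: pinch it across lid y.
- lid_front (a point): Middle of the lower edge of the lid's +x (handle) end, 73 mm from the lid's centre; at the start 1 to 3 mm short of the stop lip.
- lid_rear (a point): Middle of the lower edge of the lid's -x end, 73 mm from the lid's centre; at the start under the rails.
- red_mid (a point): Centre (half-way up) of the red stamp: an upright cylinder 32 mm in diameter, 48 mm high, red with a steel foot 10 mm high, about 60 g, standing on the box's floor.
- blue_mid (a point): Centre of the blue stamp, otherwise the same as the red one and standing beside it in the box, axes 50 mm apart or more. Which stands nearer the stop lip varies.
- tray: Fixed square yellow tray, 190 x 190 mm outside, 180 x 180 mm inside, floor 4 mm thick, rim 12 mm high. Origin: centre of its underside; x and y run along its sides.
- pad: Fixed round green pad, 90 mm in diameter, 4 mm thick. Origin: centre of its underside.
- jar: Bystander: amber jar, 52 mm in diameter, 110 mm high, standing loose, its near side 60 to 90 mm ahead of the box's stop-lip end. Origin: centre of its underside.
- mug: Bystander: white cup, 68 mm in diameter, 85 mm high, loose beside the box. Origin: centre of its underside.
- bottle: Bystander: white bottle with orange cap, 60 mm in diameter, 180 mm high, loose beside the tray and the pad. Origin: centre of its underside.
Not all that is in view belongs to the job. Of the things shaped like the pad, the green one is meant. What is shaped like the part that bears lid_mid but brown is not meant.

How it is judged:
By the outcome, as a careful person would: the job done as asked, in the order asked, and still so for the second after the job is handed in, with the robot touching nothing.
It also fails if it takes over 69 s, if anything falls off the work surface, if the arm or the gripper's body presses on something with over 40 N, if the wrist force passes 120 N, or if a joint passes its speed limit or range.

## Working session

There is one attempt and no reset: what is moved stays moved. The work goes in short steps, each a Python script; the robot and the scene stay as the last script left them, time stands still between calls to the robot, and variables do not carry over. Pictures are saved under pics/ and viewed, about 8 in all and at most 12, crops included, and the job is handed in when it is done.

```bash
ls; mkdir -p pics
python3 - <<'E'
from station import env
import cv2,json
for c in ("top","side"):
    im=env.read_camera(c); cv2.imwrite(f"pics/{c}0.png",im[:,:,::-1])
    m=env.camera_model(c); print(c,m)
    for t in ["box","box_lip","box_rails","lid_mid","lid_grip","lid_front","lid_rear","tray","pad","jar","mug","bottle","red_mid"]:
        print(t,[([round(v) for v in d["bbox"]],round(d["confidence"],2)) for d in env.recognise(c,t)][:4])
print(env.pinch_z,env.current_time(),env.current_tool_rot())
E
```

```text
pics
top {'intrinsics': array([[411.06106427,   0.        , 317.11289668],
       [  0.        , 411.06106427, 205.39473538],
       [  0.        ,   0.        ,   1.        ]]), 'xyz': array([ 479.0115786 ,   76.06511305, 1502.21563032]), 'attitude': array([-0.0261451 ,  0.71637837, -0.69666135,  0.02795403])}
box [([251, 216, 64, 54], 0.82)]
box_lip [([255, 218, 61, 57], 0.67)]
box_rails [([252, 216, 59, 53], 0.64), ([252, 216, 48, 51], 0.39)]
lid_mid [([179, 219, 47, 43], 0.83), ([254, 216, 55, 45], 0.56)]
lid_grip [([254, 216, 55, 44], 0.68), ([176, 219, 43, 44], 0.62)]
lid_front [([177, 219, 44, 49], 0.75), ([254, 216, 51, 50], 0.55)]
lid_rear [([252, 216, 49, 47], 0.78), ([176, 219, 52, 42], 0.58)]
tray [([448, 250, 58, 62], 0.77), ([255, 216, 60, 58], 0.7)]
pad [([384, 202, 24, 24], 0.75), ([350, 199, 26, 20], 0.62), ([253, 216, 52, 48], 0.2)]
jar [([304, 198, 16, 15], 0.55), ([252, 217, 51, 48], 0.19)]
mug [([229, 184, 24, 19], 0.76), ([253, 217, 52, 47], 0.17)]
bottle [([440, 194, 29, 20], 0.77), ([382, 203, 26, 26], 0.66)]
red_mid []
side {'intrinsics': array([[407.44871159
[... 320 characters left out ...]
], 0.57)]
box_lip []
box_rails [([294, 174, 66, 61], 0.97)]
lid_mid [([299, 167, 49, 33], 0.84), ([290, 131, 45, 24], 0.63)]
lid_grip [([291, 132, 41, 21], 0.92), ([298, 166, 49, 41], 0.86), ([329, 152, 26, 29], 0.21)]
lid_front [([297, 164, 52, 34], 0.83), ([292, 129, 37, 28], 0.76)]
lid_rear [([298, 167, 55, 36], 0.68), ([292, 132, 46, 22], 0.59)]
tray [([254, 377, 101, 47], 0.81)]
pad [([329, 258, 37, 26], 0.71), ([329, 302, 38, 34], 0.63)]
jar [([298, 173, 65, 62], 0.71), ([323, 204, 22, 44], 0.59)]
mug [([326, 151, 22, 33], 0.94)]
bottle [([356, 361, 34, 63], 0.85), ([299, 166, 51, 40], 0.6)]
red_mid []
154.70000000000002 1.4 [1.37199138e-05 7.99400903e-01 6.00797966e-01 1.40911723e-05]
```

Run:
```python
import cv2,numpy as np
a=cv2.imread("pics/top0.png")[150:300,140:500]; b=cv2.imread("pics/side0.png")[100:400,180:420]
cv2.imwrite("pics/topc.png",cv2.resize(a,None,fx=2.2,fy=2.2,interpolation=cv2.INTER_CUBIC))
cv2.imwrite("pics/sidec.png",cv2.resize(b,None,fx=2,fy=2,interpolation=cv2.INTER_CUBIC))
```

```text
(no output)
```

View pics/topc.png

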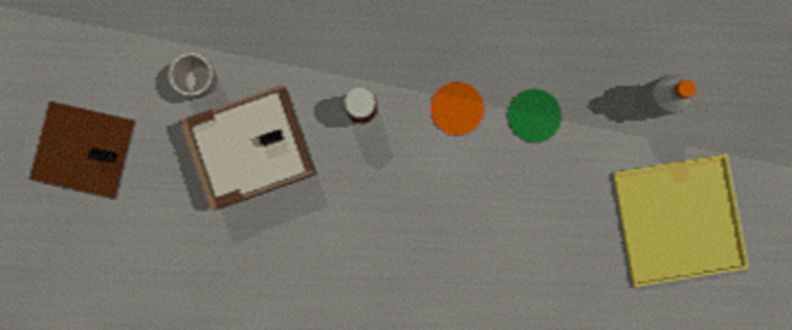

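View pics/sidec.png

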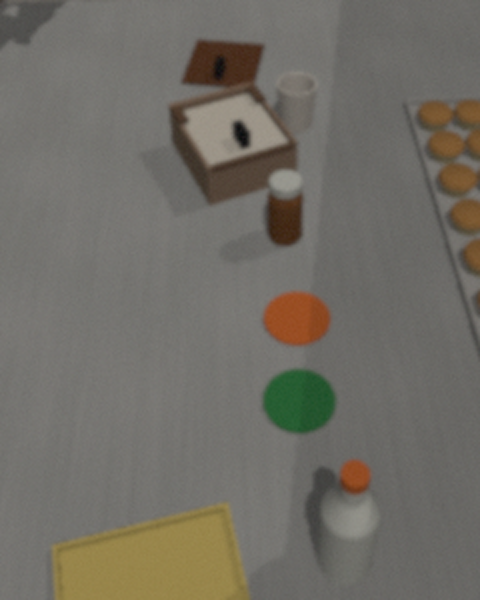

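The top crop shows these (crop pixels):
- Off-white lid on the beige box at (248,148), with its black handle at (270,137) and the lip end facing the jar at (360,103).
- Brown lid at (80,150), a decoy.
- Orange disc at (457,108), a decoy. The green pad is at (534,115).
- Yellow tray at (680,220), bottle at (672,93), cup at (190,75).

The targets are therefore the off-white lid and the green pad, matched on colour.

```bash
cat > h.py <<'E'
from station import env
import numpy as np, cv2
from scipy.spatial.transform import Rotation as R
def rot(q): return R.from_quat([q[1],q[2],q[3],q[0]]).as_matrix()
def ray(m,uv,z):
    uv=np.atleast_2d(uv).astype(float); d=np.c_[uv,np.ones(len(uv))]@np.linalg.inv(m["intrinsics"]).T@rot(m["attitude"]).T
    return m["xyz"]+d*((z-m["xyz"][2])/d[:,2])[:,None]
def proj(m,P):
    c=(np.atleast_2d(P)-m["xyz"])@rot(m["attitude"]); p=c@m["intrinsics"].T; return p[:,:2]/p[:,2:]
def blob(mask,roi):
    m=np.zeros_like(mask);u0,v0,u1,v1=roi;m[v0:v1,u0:u1]=mask[v0:v1,u0:u1]
    n,l,s,c=cv2.connectedComponentsWithStats(m.astype(np.uint8)); k=1+s[1:,4].argmax()
    return (l==k),c[k],s[k]
def rect(mask):
    c=max(cv2.findContours(mask.astype(np.uint8),0,2)[0],key=cv2.contourArea); return cv2.boxPoints(cv2.minAreaRect(c))
def q(yaw,pitch=0,axis=None):
    # tool down, tool x (jaw axis) along world yaw; then optional tilt about world axis
    c,s=np.cos(yaw),np.sin(yaw); M=np.array([[c,s,0],[s,-c,0],[0,0,-1.]]) 
    if axis is not None: M=R.from_rotvec(pitch*np.asarray(axis)).as_matrix()@M
    x=R.from_matrix(M).as_quat(); return np.array([x[3],x[0],x[1],x[2]])
E
python3 - <<'E'
from h import *
np.set_printoptions(precision=1,suppress=True)
m=env.camera_model("top"); im=cv2.imread("pics/top0.png")
hsv=cv2.cvtColor(im,cv2.COLOR_BGR2HSV);H,S,V=[hsv[...,i].astype(int) for i in range(3)]
print(ray(m,[[320,200],[330,200],[320,210]],0))
y,c,s=blob((H>20)&(H<35)&(S>90),(400,200,500,290)); r=rect(y); P=ray(m,r,12); print("tray",P,P.mean(0)); e=P[1]-P[0];print(np.arctan2(e[1],e[0]),np.linalg.norm(e))
g,c,s=blob((H>45)&(H<85)&(S>90),(350,180,420,230)); print("pad",ray(m,c,4),s)
i=(255,216)
w,c,s=blob((S<50)&(V>130),(215,180,290,250)); r=rect(w);P=ray(m,r,70);print("lid",P,P.mean(0),s); e=P[1]-P[0];f=P[2]-P[1];print(np.arctan2(e[1],e[0]),np.linalg.norm(e),np.linalg.norm(f))
b,c,s=blob((V<35),(245,200,290,225));P=ray(m,c,100);print("handle top",P,s)
crop=lambda x,y:(x/2.2+140,y/2.2+150)
print("box rear corners",ray(m,[crop(183,122),crop(213,208)],82),"front",ray(m,[crop(285,87),crop(316,173)],76))
print("jar top",ray(m,crop(360,103),110),"mug",ray(m,crop(190,72),85),"bottle",ray(m,crop(686,89),180))
ms=env.camera_model("side")
print("side: handle",ray(ms,(180+241/2,100+134/2),88),"pad",ray(ms,(180+299/2,100+401/2),4),"jar",ray(ms,(180+285/2,100+180/2),110),"bottle cap",ray(ms,(180+355/2,100+472/2),180))
E
```

```text
[[614.4  63.8   0. ]
 [615.4  27.1   0. ]
 [577.6  62.8   0. ]]
tray [[ 522.  -293.8   12. ]
 [ 559.5 -486.2   12. ]
 [ 371.2 -517.6   12. ]
 [ 334.5 -326.9   12. ]] [ 446.8 -406.1   12. ]
-1.3786542291928963 195.99255079134215
pad [[ 612.4 -165.     4. ]] [371 191  24  24 459]
lid [[578.7 391.5  70. ]
 [632.  255.8  70. ]
 [508.1 206.7  70. ]
 [455.6 341.6  70. ]] [543.6 298.9  70. ] [ 228  193   50   46 1453]
-1.1966674779094613 145.6868701239734 133.24817203677873
handle top [[558.1 259.  100. ]] [258 210  10   6  36]
box rear corners [[578.6 399.   82. ]
 [445.3 346.1  82. ]] front [[639.2 241.4  76. ]
 [504.4 187.6  76. ]]
jar top [[613.8 120.6 110. ]] mug [[657.7 390.9  85. ]] bottle [[ 641.2 -360.7  180. ]]
side: handle [[558.5 250.8  88. ]] pad [[ 612.5 -172.9    4. ]] jar [[615.9 115.9 110. ]] bottle cap [[ 643.4 -365.   180. ]]
```

The top and side estimates agree with the given sizes: lid 146x133, handle exactly 42 mm from centre, tray about 192. Next is a hover over the handle for a wrist-camera refinement.

Run:
```python
from h import *
np.set_printoptions(precision=3,suppress=True)
env.movep([545,285,430],q(0.37))
m=env.camera_model("wrist");im=env.read_camera("wrist");cv2.imwrite("pics/w1.png",im[:,:,::-1])
print(env.current_time(),env.current_q(),m)
hsv=cv2.cvtColor(im,cv2.COLOR_RGB2HSV);S,V=hsv[...,1].astype(int),hsv[...,2].astype(int)
w,c,s=blob((S<50)&(V>130),(0,0,640,400));r=rect(w);P=ray(m,r,70);print("lid",r,P,P.mean(0)); 
for e in(P[1]-P[0],P[2]-P[1]):print(np.arctan2(e[1],e[0]),np.linalg.norm(e))
for p in [(558.8,259.8,100),(543.6,298.9,70)]: print("pred px",proj(m,p))
```

```text
3.225 [ 0.363  0.016  1.609  0.     1.517 -0.009] {'intrinsics': array([[282.431,   0.   , 318.372],
       [  0.   , 282.431, 200.926],
       [  0.   ,   0.   ,   1.   ]]), 'xyz': array([515.34 , 357.287, 398.149]), 'attitude': array([0.152, 0.971, 0.183, 0.028])}
lid [[ 11.647 229.512]
 [244.634 118.234]
 [346.903 332.36 ]
 [113.916 443.637]] [[ 206.721   83.135   70.   ]
 [ 441.734  319.405   70.   ]
 [ 663.636   89.301   70.   ]
 [ 388.426 -266.81    70.   ]] [425.129  56.258  70.   ]
0.788066655839378 333.2482001032577
-0.8035405092697282 319.6696860213467
pred px [[322.984 210.106]]
pred px [[322.803 167.913]]
```

View pics/w1.png

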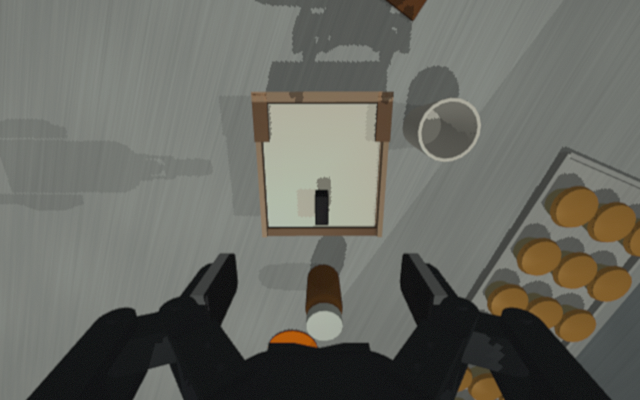

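The wrist view shows the off-white lid at cols 265–382, rows 102–228. The black handle is at (321,207) against a prediction of (323,210). The lip end faces down towards the jar (322,300). I'll refine within that region.

Run:
```python
from h import *
np.set_printoptions(precision=2,suppress=True)
m={'intrinsics':np.array([[282.431,0,318.372],[0,282.431,200.926],[0,0,1.]]),'xyz':np.array([515.34,357.287,398.149]),'attitude':np.array(env.camera_model("wrist")["attitude"])}
im=cv2.imread("pics/w1.png");hsv=cv2.cvtColor(im,cv2.COLOR_BGR2HSV);S,V=hsv[...,1].astype(int),hsv[...,2].astype(int)
w,c,s=blob((S<60)&(V>150),(255,95,395,240));print(s)
pts=[]
for side in(0,1):
    L=[]
    for v in range(148,218,4):
        u=np.where(w[v])[0];L.append((u[0]-.5 if side==0 else u[-1]+.5,v))
    P=ray(m,L,70)[:,:2]; d=np.linalg.svd(P-P.mean(0))[2][0]; d*=-np.sign(d[1]); pts.append((P.mean(0),d)); print("side",P.mean(0),np.arctan2(d[1],d[0]))
L=[(u,np.where(w[:,u])[0][-1]+.5) for u in range(270,378,4)];F=ray(m,L,70)[:,:2];d=np.linalg.svd(F-F.mean(0))[2][0];print("front",F.mean(0),np.arctan2(d[1],d[0]))
b,c,s=blob((V<45),(300,175,345,235));print("handle",c,s,ray(m,[(s[0]+s[2]/2,s[1]+s[3])],100), ray(m,[(s[0],210),(s[0]+s[2],210)],100))
y=-1.2;ex=np.array([np.cos(y),np.sin(y)]);ey=np.array([-ex[1],ex[0]])
for nm,P in(("sideA",pts[0][0]),("sideB",pts[1][0]),("front",F.mean(0)),("topmeas ctr",np.array([543.6,298.9]))):print(nm,P@ex,P@ey)
print(proj(m,[(558.8-18*.362,259.8+18*.932,100),(558.8+18*.362,259.8-18*.932,100)]))
```

```text
[  264   104   115   122 12424]
side [486.51 257.68] -1.1965932339218817
side [609.87 305.8 ] -1.1971838988334145
front [567.07 236.87] 0.37658223928102913
handle [321.5  206.58] [316 190  12  34 404] [[563.97 243.76 100.  ]] [[551.5  257.06 100.  ]
 [564.02 261.94 100.  ]]
sideA -63.87785942359225 546.8211789852529
sideB -64.02574712039753 679.2314248071117
front -15.29114779595069 614.3614663798642
topmeas ctr -81.60880746208413 614.9651799448619
[[323.06 194.68]
 [322.86 224.96]]
```

```bash
cat >> h.py <<'E'
YAW=-1.197; EX=np.array([np.cos(YAW),np.sin(YAW),0]); EY=np.array([-EX[1],EX[0],0])
G=np.array([557.4,260.2,92.]); PZ=env.pinch_z
E
python3 - <<'E'
from h import *
np.set_printoptions(precision=1,suppress=True)
st=lambda s,r=None:print(s,r,round(env.current_time(),1),env.current_force(),env.current_ee_pos(),round(env.current_width(),1))
T0=G+[0,0,PZ]; yt=YAW+np.pi/2
env.movep(T0+[0,0,60],q(yt)); r=env.line_to(T0,rate=100,max_force=8); st("down",r)
env.grasp(70); st("grasp")
piv=G-115*EX; piv[2]=64
for a in (.06,.115):
    M=R.from_rotvec(-a*EY).as_matrix(); p=piv+M@(T0-piv)+[0,0,.5*a/.06]
    r=env.line_to(p,q(yt,-a,EY),rate=40,max_force=25); st("tilt",r)
    if r: break
else:
    r=env.line_to(p+52*EX,rate=60,max_force=25); st("slide",r)
im=env.read_camera("side");cv2.imwrite("pics/s2.png",cv2.resize(im[100:240,220:400,::-1],None,fx=4,fy=4,interpolation=2))
E
```

```text
down False 4.5 [0.7 1.1 0.1] [557.7 260.3 247.2] 85.2
grasp None 5.2 [-0.8 -0.5  1.7] [557.6 260.2 247.1] 14.7
tilt False 5.7 [-0.2  0.2 -0.9] [553.  270.8 253.3] 14.6
tilt False 6.1 [-0.4 -0.1 -1.5] [549.3 280.4 259.4] 15.0
slide False 7.1 [-0.5 -0.1 -0.7] [568.4 232.2 259.6] 14.8
```

View pics/s2.png

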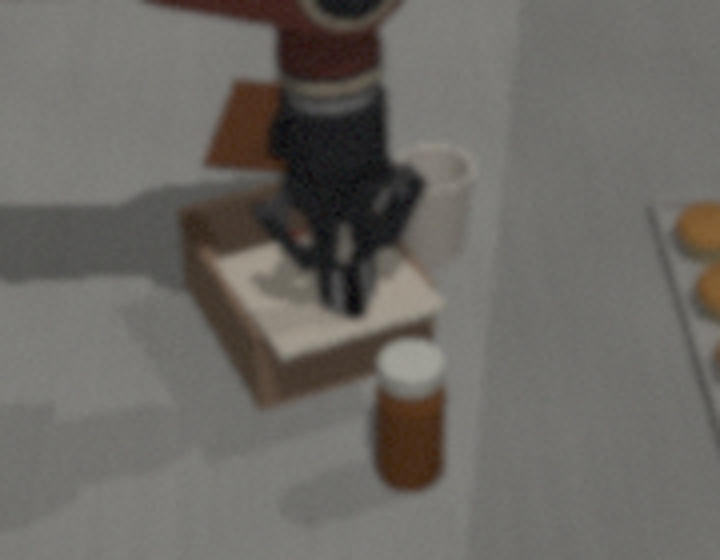

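The lid (centre (330,290) in the crop) is out over the lip, clear of the jar (410,410), with low forces. Next I'll lift it and carry it over the tray.

Run:
```python
from h import *
np.set_printoptions(precision=1,suppress=True)
st=lambda s,r=None:print(s,r,round(env.current_time(),1),env.current_force(),env.current_ee_pos(),round(env.current_width(),1))
p=np.array(env.current_ee_pos()); r=env.line_to([p[0],p[1],420],rate=150); st("up",r)
im=env.read_camera("top");cv2.imwrite("pics/t3.png",im[:,:,::-1])
ty=-1.39; ex=np.array([np.cos(ty),np.sin(ty),0]); C=np.array([446.8,-406.1,0])
h=C+42*ex+[0,0,400]; env.movep(h,q(ty+np.pi/2)); st("over tray")
m=env.camera_model("wrist");im=env.read_camera("wrist");cv2.imwrite("pics/w3.png",im[:,:,::-1])
r=2*np.array([-1,1,1,-1,-1])/2; k=np.array([-1,-1,1,1,-1]); ey=np.array([-ex[1],ex[0],0])
P=np.array([C+95*a*ex+95*b*ey+[0,0,12] for a,b in zip(r,k)])
v=im[:,:,::-1].copy(); cv2.polylines(v,[proj(m,P).round().astype(int)],True,(255,0,255),1)
pp=np.array([[612.4+45*np.cos(t),-165+45*np.sin(t),4] for t in np.linspace(0,6.2,40)])
cv2.polylines(v,[proj(m,pp).round().astype(int)],True,(255,0,255),1); cv2.imwrite("pics/w3o.png",v)
np.save("w3.npy",{k:m[k] for k in m},allow_pickle=True)
```

```text
up False 8.4 [-0.4 -0.1 -2.1] [568.1 232.2 418.3] 14.4
over tray None 10.9 [-0.7  0.2 -1. ] [ 455.  -446.7  400.1] 14.7
```

View pics/w3o.png

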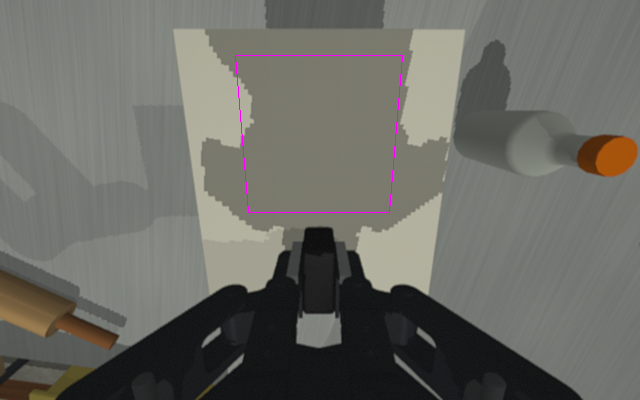

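The held lid hides the tray outline in this view; its rear corners are at (174,29) and (465,29), with the bottle at right (600,155). I'll check the lid's in-hand pose numerically, then lower it.

Run:
```python
from h import *
np.set_printoptions(precision=1,suppress=True)
st=lambda s,r=None:print(s,r,round(env.current_time(),1),env.current_force(),env.current_ee_pos(),round(env.current_width(),1))
m=env.camera_model("wrist")
ty=-1.39; ex=np.array([np.cos(ty),np.sin(ty),0]);ey=np.array([-ex[1],ex[0],0]); C=np.array([446.8,-406.1,0])
c=C+[0,0,400-PZ-22]
for t in(-.1,-.05,0,.05):
    g=c+42*ex+[0,0,22]; M=R.from_rotvec(t*ey).as_matrix()
    print(t,proj(m,[g+M@(-115*ex+s*67*ey+[0,0,-22]) for s in(-1,1)]).ravel())
h=C+42*ex+[0,0,400]
env.line_to(h*[1,1,0]+[0,0,32+PZ+25],rate=120); 
r=env.line_to(h*[1,1,0]+[0,0,32+PZ-3],rate=25,max_force=5); st("down",r)
```

```text
-0.1 [182.1  35.4 455.9  35.9]
-0.05 [176.1  28.7 462.   29.2]
0 [169.6  22.  468.6  22.6]
0.05 [162.4  15.5 475.8  16.1]
down True 13.5 [ 0.5 -0.5  3.2] [ 454.4 -447.4  187.1] 14.8
```

Run:
```python
from h import *
np.set_printoptions(precision=1,suppress=True)
st=lambda s,r=None:print(s,r,round(env.current_time(),1),env.current_force(),env.current_ee_pos(),round(env.current_width(),1))
p=np.array(env.current_ee_pos())
env.ungrasp(); env.line_to(p*[1,1,0]+[0,0,420],rate=200); st("rel")
m=env.camera_model("wrist");im=env.read_camera("wrist");a=im[:,:,::-1].copy()
ty=-1.39; ex=np.array([np.cos(ty),np.sin(ty),0]);ey=np.array([-ex[1],ex[0],0]); C=np.array([446.8,-406.1,0])
sq=lambda hx,hy,z:proj(m,[C+x*hx*ex+y*hy*ey+[0,0,z] for x,y in((-1,-1),(1,-1),(1,1),(-1,1))]).round().astype(int)
cv2.polylines(a,[sq(95,95,12)],True,(255,0,255),1);cv2.polylines(a,[sq(73,67,10)],True,(255,0,0),1)
# box look, tool over box centre, above
B=G-42*EX
env.movep([B[0]-60*EX[0]*-1,B[1]+60*EX[1],430],q(YAW+np.pi/2)); st("over box")
m2=env.camera_model("wrist");im=env.read_camera("wrist");b=im[:,:,::-1].copy();cv2.imwrite("pics/w4.png",b)
print(proj(m2,B*[1,1,0]+[0,0,30]))
for t in("red_mid","blue_mid"):print(t,[(np.array(d["bbox"]),d["confidence"]) for d in env.recognise("wrist",t)])
cv2.imwrite("pics/w4o.png",cv2.resize(np.hstack([a[:,120:520],b[:,160:480]]),None,fx=1.1,fy=1.1))
np.save("m2.npy",m2,allow_pickle=True)
```

```text
rel None 15.5 [ 0.1 -0.8 -0.6] [ 454.2 -447.2  418. ] 85.5
over box None 18.1 [-0.6  0.3 -0. ] [564.3 242.7 429.9] 85.3
[[319.3 123.6]]
red_mid [(array([327. ,  95.2,  30.2,  28.3]), 0.86)]
blue_mid [(array([328.8, 153.1,  24.5,  32.5]), 0.73)]
```

View pics/w4o.png

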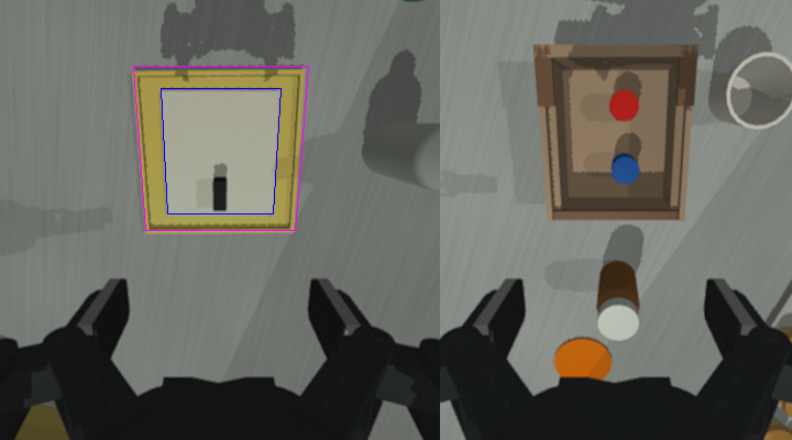

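The lid lies flat and centred in the tray, with the blue outline matching it and the handle up. In the box, red is to the rear at full-image px ~(327,95) and blue is towards the lip at ~(328,153).

Run:
```python
from h import *
np.set_printoptions(precision=1,suppress=True)
m=np.load("m2.npy",allow_pickle=True).item();im=cv2.imread("pics/w4.png")
hsv=cv2.cvtColor(im,cv2.COLOR_BGR2HSV);H,S,V=[hsv[...,i].astype(int) for i in range(3)]
B=G-42*EX
for n,k in(("red",((H<6)|(H>174))&(S>150)&(V>60)),("blue",(H>100)&(H<125)&(S>120))):
    w,c,s=blob(k,(260,50,400,200)); 
    (x,y),r=cv2.minEnclosingCircle(max(cv2.findContours((w).astype(np.uint8),0,2)[0],key=cv2.contourArea))
    for uv in (c,(x,y)):
        P=ray(m,uv,54)[0]; print(n,uv,r,s,P,"box xy",(P-B)@EX,(P-B)@EY)
    bright=k&(V>np.percentile(V[w],50)-20); w,c,s=blob(bright,(260,50,400,200));P=ray(m,c,54)[0];print(" bright",c,s,P,(P-B)@EX,(P-B)@EY)
```

```text
red [327.1  95.3] 14.359071731567383 [314  81  27  29 614] [538.5 332.6  54. ] box xy -32.26904175549724 8.808966401250178
red (326.70001220703125, 95.30000305175781) 14.359071731567383 [314  81  27  29 614] [538.1 332.4  54. ] box xy -32.30054515993325 8.398969262489171
 bright [327.2  95.8] [315  82  26  28 565] [538.8 332.1  54. ] -31.77541337358551 8.944332812917356
blue [327.9 153.4] 13.513821601867676 [316 140  25  27 534] [564.1 271.6  54. ] box xy 33.84950037975238 10.341974923338324
blue (328.0, 153.1086883544922) 13.513821601867676 [316 140  25  27 534] [564.1 271.9  54. ] box xy 33.50313863677796 10.500186031140007
 bright [328.  154.6] [316 143  25  24 468] [564.8 270.2  54. ] 35.3438799404859 10.514817761225281
```

Run:
```python
from h import *
np.set_printoptions(precision=1,suppress=True)
m=np.load("m2.npy",allow_pickle=True).item();im=cv2.imread("pics/w4.png")
B=G-42*EX
# expected box outlines with B as box centre (inner floor, outer cheek tops at x=-30..75, rear wall)
v=cv2.resize(im[30:220,230:410],None,fx=4,fy=4,interpolation=cv2.INTER_CUBIC)
def dr(pts,col):
    P=proj(m,[B*[1,1,0]+x*EX+y*EY+[0,0,z] for x,y,z in pts]); cv2.polylines(v,[((P-[230,30]+.5)*4-.5).round().astype(int)],True,col,1)
dr([(-75,-61,64),(75,-61,64),(75,61,64),(-75,61,64)],(255,0,255))
dr([(-75,-61,6),(75,-61,6),(75,61,6),(-75,61,6)],(0,255,255))
dr([(-85,-75,76),(85,-75,76),(85,75,76),(-85,75,76)],(0,255,0))
for x,y in((-32,8.8),(34,10.4)): dr([(x+16*np.cos(t),y+16*np.sin(t),54) for t in np.linspace(0,6.2,30)],(255,255,255))
cv2.imwrite("pics/w4b.png",v[:600])
```

```text
(no output)
```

View pics/w4b.png

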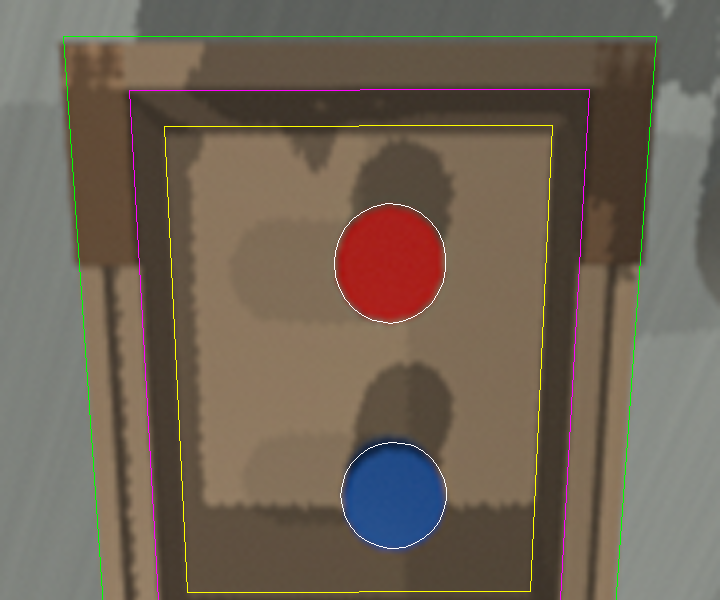

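Overlays line up with the picture (red top at (390,263), blue at (393,495)). A 36° diagonal grasp lets the open fingers fit inside the box.

Run:
```python
from h import *
np.set_printoptions(precision=1,suppress=True)
st=lambda s,r=None:print(s,r,round(env.current_time(),1),env.current_force(),env.current_ee_pos(),round(env.current_width(),1))
B=(G-42*EX)*[1,1,0]; y=YAW+np.pi/2-np.radians(36)
c=B-30.5*EX+5.5*EY; z=38+PZ
env.movep(c+[0,0,z+70],q(y)); r=env.line_to(c+[0,0,z],rate=60,max_force=8); st("down",r)
if not r:
    env.grasp(40); st("grasp")
    if 28<env.current_width()<36:
        env.line_to(c+[0,0,375],rate=150); st("up")
        im=env.read_camera("wrist");cv2.imwrite("pics/w5.png",im[:,:,::-1])
        perp=np.cos(.628)*EX-np.sin(.628)*EY; pad=np.array([612.4,-165,0])+3.1*perp
        env.movep(pad+[0,0,375],q(y)); st("over pad")
        env.line_to(pad+[0,0,36+PZ+20],rate=150); r=env.line_to(pad+[0,0,36+PZ-2.5],rate=20,max_force=4); st("placed",r)
        im=env.read_camera("side");cv2.imwrite("pics/s5.png",cv2.resize(im[90:400,200:430,::-1],None,fx=1.9,fy=1.9,interpolation=2))
```

```text
down True 20.0 [ 0.5 -2.5  5.1] [536.1 329.4 198.4] 85.6
```

```bash
python3 -c "
import cv2,numpy as np
a=cv2.imread('pics/s5.png');b=cv2.imread('pics/w5.png');b=cv2.resize(b,None,fx=.55,fy=.55);c=np.zeros((a.shape[0],b.shape[1],3),np.uint8);c[:b.shape[0]]=b
cv2.imwrite('pics/c5.png',np.hstack([a,c]))"
```

```text
[ WARN:0@0.022] global loadsave.cpp:275 findDecoder imread_('pics/s5.png'): can't open/read file: check file path/integrity
[ WARN:0@0.022] global loadsave.cpp:275 findDecoder imread_('pics/w5.png'): can't open/read file: check file path/integrity
Traceback (most recent call last):
cv2.error: OpenCV(4.12.0) /io/opencv/modules/imgproc/src/resize.cpp:4208: error: (-215:Assertion failed) !ssize.empty() in function 'resize'
```

Contact at 5.7 mm above the planned depth: the force points along the box's +x, so it is the rear finger on the rear wall's edge. The grasp point is at z=43.7, 10 mm below the stamp's top, which is enough. I'll relieve by 1 mm, shift slightly forward and grasp there.

Run:
```python
from h import *
np.set_printoptions(precision=1,suppress=True)
st=lambda s,r=None:print(s,r,round(env.current_time(),1),env.current_force(),env.current_ee_pos(),round(env.current_width(),1))
B=(G-42*EX)*[1,1,0]; y=YAW+np.pi/2-np.radians(36)
c=B-29.5*EX+5.5*EY; gz=44.
env.line_to(c+[0,0,gz+PZ],rate=40); st("relieved")
env.grasp(40); st("grasp")
if 28<env.current_width()<36:
    env.line_to(c+[0,0,375],rate=150); st("up")
    im=env.read_camera("wrist");b=im[:,:,::-1]
    perp=np.cos(.628)*EX-np.sin(.628)*EY; pad=np.array([612.4,-165,0])+4*perp
    env.movep(pad+[0,0,375],q(y)); st("over pad")
    k=gz-2
    env.line_to(pad+[0,0,k+PZ+20],rate=150); r=env.line_to(pad+[0,0,k+PZ-2.5],rate=20,max_force=4); st("placed",r)
    im=env.read_camera("side");a=cv2.resize(im[90:400,200:430,::-1],None,fx=1.9,fy=1.9,interpolation=2)
    b=cv2.resize(b,None,fx=.55,fy=.55);cc=np.zeros((a.shape[0],b.shape[1],3),np.uint8);cc[:b.shape[0]]=b
    cv2.imwrite('pics/c5.png',np.hstack([a,cc]))
```

```text
relieved None 20.2 [ 0.5 -0.1  0.9] [536.6 328.8 198.6] 85.5
grasp None 20.8 [-1.1 -0.5  4.6] [536.4 328.8 198.8] 30.8
up None 22.1 [ 1.1 -0.2  0.2] [536.1 328.6 373.4] 30.4
over pad None 24.0 [ 0.2  0.4 -1.3] [ 611.6 -167.9  375. ] 31.1
placed True 26.1 [-1.   0.5  4.4] [ 611.3 -168.8  196.8] 31.0
```

View pics/c5.png

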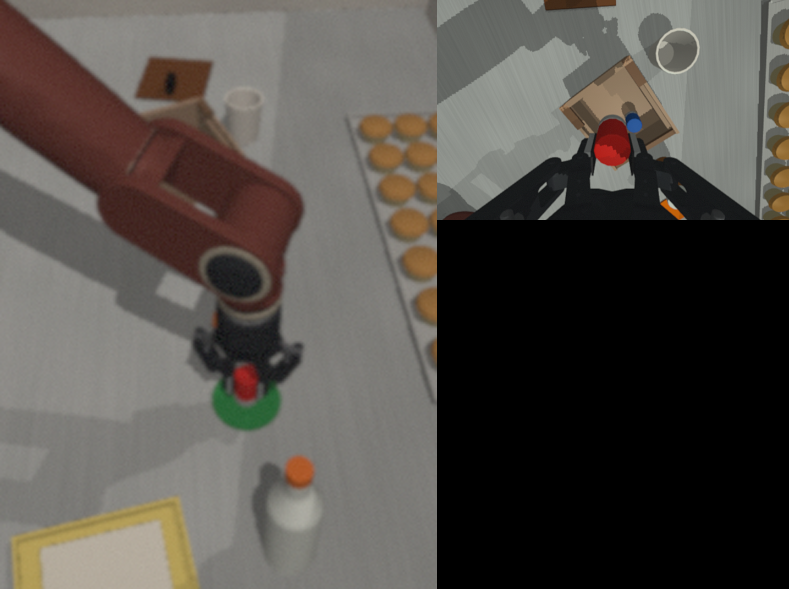

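The left side view shows the red stamp at (246,383) held upright over the green pad's middle (246,402). Touchdown came at exactly the expected height. Releasing, then a final check.

Run:
```python
from h import *
np.set_printoptions(precision=1,suppress=True)
p=np.array(env.current_ee_pos()); env.ungrasp(); env.line_to([p[0],p[1],400],rate=150)
m=env.camera_model("wrist");im=env.read_camera("wrist");w=im[:,:,::-1].copy()
hsv=cv2.cvtColor(w,cv2.COLOR_BGR2HSV);H,S,V=[hsv[...,i].astype(int) for i in range(3)]
k,c,s=blob(((H<5)|(H>175))&(S>150)&(V>60),(150,0,500,300));print("red",ray(m,c,52),s)
env.goto_joints([1.17,0.053,1.613,0,1.476,-.119])
t=env.read_camera("top")[150:300,140:500,::-1]; print(env.current_time(),env.current_width(),env.current_force())
sd=env.read_camera("side")[110:400,190:400,::-1]
t=cv2.resize(t,(790,329),interpolation=2); b=np.zeros((270,790,3),np.uint8)
b[:,:432]=cv2.resize(w,(432,270)); b[:,450:450+196]=cv2.resize(sd,(196,270)); cv2.imwrite("pics/f6.png",np.vstack([t,b]))
```

```text
red [[ 613.  -161.2   52. ]] [308 159  26  30 607]
31.425 85.52209736425016 [ 0.7 -0.3 -0.3]
```

View pics/f6.png

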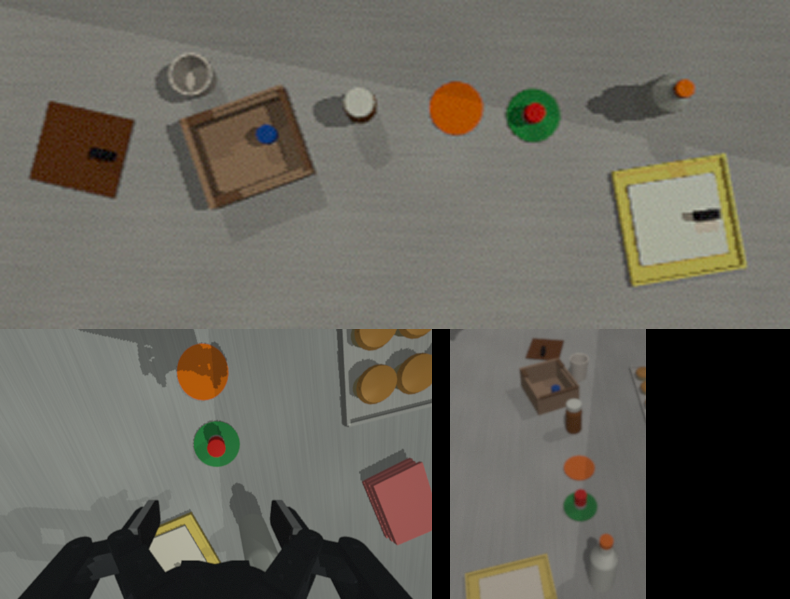

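The final picture shows the lid in the tray (crop 690,217), red upright inside the green pad (534,113), and blue still in the box (266,133). The jar, cup and bottle are unmoved.

```bash
python3 -c "
from station import env
env.job_done(); print(env.current_time())"
```

```text
the job is handed in; nothing more can be done
the job is handed in; nothing more can be done
```

The job is done and handed in, at about 31 s of the 69 s allowed. I tipped the off-white lid over the stop lip, slid it 52 mm out of its grooves, and laid it flat and centred in the yellow tray, handle up. I then stood the red stamp on the green pad and let go.

**Last checks:** The red stamp is upright within about 5 mm of the pad's centre, so wholly on it. The blue stamp is still in the box, and the jar, cup and bottle stand where they were. The gripper is open and clear of everything, with forces near zero.

**What disagreed:**
- The descent to the red stamp touched something at about 5 N, probably the box's rear wall. I took the stamp about 6 mm higher than planned.
- The side camera gave positions 5 to 9 mm off in y from the top camera's. I went by the top and wrist cameras, which agreed with each other.

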